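Clear a goldsmith's bench: stones, rings and scrap to their trays

ROBOT

A 6-joint arm with a two-finger parallel gripper is mounted at the origin on the work surface. World frame = base frame: x ahead of the robot, y to its left, z up, the work surface at z = 0. Lengths are in mm, angles in rad, forces in N, time in s.
With the tool pointing down it reaches from about 350 to 875 mm from the base axis. Payload 4.2 kg.
Tool frame: the origin (TCP) lies between the finger pads; the fingertips stand 14 mm ahead of it and the grasp point (between the pads) lies 5 mm behind it; z points along the fingers, y is the line along which they close (so a half turn about z gives the same grasp; the last joint's range is limited). The gripper opens to 85 mm and grips with 20 to 120 N. Pads are 22 mm wide; open, the fingers measure 114 mm over their backs; the gripper's body (76 mm by 85 mm) begins 54 mm behind the grasp point. The pads swing forward as they close: fully open they stand 13 mm farther back than shut.
Start: joints at [1.598, 0.385, 0.008, 0, -1.194, -0.259], TCP at [143.55, 608.27, 245.312] pointing down, gripper open.
Joint ranges: [-3.14, 3.14], [-1.21, 2.06], [-1.07, 1.41], [-3.16, 2.05], [-2.99, -0.16], [-3.1, 3.1]. Speed limits (rad/s): [2.79, 2.79, 3.14, 3.14, 3.14, 3.14].

INTERFACE

Orientations are given as a unit quaternion [x, y, z, w].
In Python, from bench import * gives the robot as it stands.
- The arm moves only by the tool carry_out, never from a script. Its argument "motion" is a list of rows, each a list of 7 numbers: the turn, a rotation vector about the tool's x, y, z in rad, then the shift along the tool's x, y, z in mm, then the opening, from -1 (shut) to 1 (fully open), so that 0 is half open. A call has 1 to 5 rows; each row is the pose to reach, as a shift and turn from the pose commanded when the call began, along the tool's axes at that moment; what a row does not reach only later rows make up. A row lasts 1/8 s, in which the tool goes at most 62.5 mm and 10.7 degrees, less where a joint would pass 70% of its speed; a pose out of reach is approached as far as the arm can. A call with a gripper value outside its range is refused whole. The fingers move at their own pace and stop on an object; the grip force is fixed at half the most. Time passes only in rows, so rows that repeat a pose let the fingers close. It gives the time, the measured TCP pose, the force, the opening and the grip force at its end, in the units of the state.
- read_state(): the state, without advancing time (a new reading comes with each control period).
- get_image(name): name is "scene" or "top" or "wrist"; returns a dict with "color" (420x560x3 uint8, blue, green, red), "mtx" (3x3 intrinsics, pixels), "k1" (the pictures are not rectified: a ray, as slopes to the right and down, at radius r is drawn at 1 + k1 r^2 times it, then the intrinsics apply), "position" and "orientation" of the camera in the world. Camera axes: x right, y down, z forward; pixel columns grow to the right and rows downward; lengths in mm; the calibration is good to about 2 mm. A picture is of the moment at which its call begins. There is no depth.
- job_done(): hands the job in; it is judged then, once.
The state is a dict: "clock": time; "joints": joint angles; "joint_vel": joint speeds; "joint_efforts": joint torques, N m; "position": TCP position; "ee_rot": TCP orientation; "contact_force": force on the tool from outside, world axes, zero at the start; "wrist_torque": the same for the moment, N m; "gripper_width": finger opening in mm; "grasp_force": force on a finger pad.
Only numpy, scipy, OpenCV 4.12 (cv2) and the standard library are available. Lean on these libraries where they do the work, as an engineer would, in place of code of your own. Each camera call takes 0.05 s, during which the arm holds its last target. There are 200 camera calls.

TASK

Clear the mixed pieces off the goldsmith's bench: both loose gemstones (purple and green) into the clear round dish, the two gold rings into the wooden ring tray with one ring in each bay so that they cannot scratch each other, and the copper offcut into the dark steel scrap pan. Set every piece down gently, lying flat on the floor of its dish, tray or pan as it lay on the bench and not on top of another; never let it drop. Leave the loupe and the graver where they lie, and do not shove the dish, tray and pan about.

Things in the scene. Friction and masses are not known exactly. Their poses are not given: they have to be found in the camera images.
- cabochon: loose gemstone: purple, round domed cabochon, 30 mm across and 16 mm high, flat base down; its lowest 8 mm are upright sides to grip. Origin at the centre of its underside, z up. About 20 g. It and the other pieces lie on the bench top (z = 0), at least 90 mm apart, centre to centre.
- step_cut: loose gemstone: green, flat-backed octagonal step-cut stone, 28 mm across the corners (26 mm across flats) and 12.5 mm high, flat back down; its lowest 7 mm are upright sides to grip. Origin at the centre of its underside, z up. About 18 g.
- domed_ring: loose finger ring: wide, domed gold ring, pierced with dark pinholes, lying flat (its hole upright): 30 mm outer diameter, 18 to 22 mm hole, 12 mm high. Round, so any grip across the outside will do. Origin at the centre of the ring on its underside, z up along the hole. About 16 g.
- stone_ring: loose finger ring: narrower gold ring with a small red stone, lying flat (its hole upright): band 26 mm outer diameter, 18 mm hole, 10 mm high. The red stone in its setting sticks out along the body's +x, to 21.5 mm from the centre; grip the band across its y axis. Origin at the centre of the band on its underside, z up. About 14 g.
- copper_offcut: loose scrap: sawn-off copper bar, 50 mm (x) by 18 mm (y) by 10 mm high, lying flat; grip it across y. Origin at the centre of its underside, z up. About 80 g. Unlisted fixed tools near the work stand clear of pieces and trays and are at most 60 mm high, so pieces carried 100 mm above the bench clear them all.
- stone_dish: the stone dish: round, clear, shallow petri dish with a white paper disc in it, standing loose on the bench (0.15 kg): 126 mm outer diameter, 14 mm high, wall 3 mm, inside 120 mm across with a flat floor 3 mm above its underside. Origin at the centre of its underside, z up.
- ring_tray: dark wooden ring tray lined dark green, loose on the bench (0.30 kg): 95 mm (x) by 180 mm (y) outside, 12 mm high, walls 5 mm, floor 5 mm above its underside. A cross-wall as high as the rim lies along x through the centre and makes two bays, each 85 (x) by 82 mm (y) inside, their middles 44 mm from the tray's centre along +y and -y. Origin at the centre of its underside, z up.
- scrap_pan: the scrap pan: plain rectangular dark steel pan with a few copper filings (thin specks) on its floor, standing loose on the bench (0.30 kg): 95 mm (x) by 120 mm (y) outside, 16 mm high, wall 3 mm, inside 89 by 114 mm with a flat floor 3 mm above its underside. Origin at the centre of its underside, z up.
- loupe: bystander, to be left where it lies: folded jeweller's loupe, steel and black, 36 mm (x) by 26 mm (y) by 17 mm high, loose on the bench in a gap between two trays. Origin at the centre of its underside.
- graver: bystander, to be left where it lies: graver (engraving tool) with a light wooden mushroom handle, lying along its x, 110 mm long, handle 26 mm thick at the -x end, thin steel blade at the +x end, loose in the other gap between two trays. Origin on the bench below its middle.

How it is judged (in metres and radians):
At the end, for the whole second after the job is handed in: Each piece lies flat (0.2 rad), way up as before, still, on the floor (8 mm; ring tray 10 mm over its underside): gems within 52 mm of the dish centre, one ring per bay (12-75 mm either side of the cross-wall, 36 mm along it), offcut inside the pan. Dish, tray, pan level on the bench (horizontal distance between each of cabochon, step_cut and stone_dish below 0.052 m and z of cabochon in the frame of stone_dish between 0 and 0.008 m and z of step_cut in the frame of stone_dish between 0 and 0.008 m and x of domed_ring in the frame of ring_tray between -0.036 and 0.036 m and z of domed_ring in the frame of ring_tray between 0.002 and 0.01 m and x of stone_ring in the frame of ring_tray between -0.036 and 0.036 m and z of stone_ring in the frame of ring_tray between 0.002 and 0.01 m and ((y of domed_ring in the frame of ring_tray between 0.012 and 0.075 m and y of stone_ring in the frame of ring_tray between -0.075 and -0.012 m) or (y of domed_ring in the frame of ring_tray between -0.075 and -0.012 m and y of stone_ring in the frame of ring_tray between 0.012 and 0.075 m)) and x of copper_offcut in the frame of scrap_pan between -0.045 and 0.045 m and y of copper_offcut in the frame of scrap_pan between -0.057 and 0.057 m and z of copper_offcut in the frame of scrap_pan between 0 and 0.008 m and angle between each of cabochon, step_cut, domed_ring, stone_ring, copper_offcut's own z axis and vertical below 0.2 rad and linear speed of each of cabochon, step_cut, domed_ring, stone_ring, copper_offcut below 0.02 m/s and angle between each of stone_dish, ring_tray, scrap_pan's own z axis and vertical below 0.06 rad and height (world z) of each of stone_dish, ring_tray, scrap_pan below 0.006 m); the robot touches nothing.
It fails at once if a piece is dropped: it falls free at more than 0.75 m/s (a fall of about 30 mm) ((linear speed of cabochon above 0.75 m/s and contact force between the fingers and cabochon below 0.01 N) or (linear speed of step_cut above 0.75 m/s and contact force between the fingers and step_cut below 0.01 N) or (linear speed of domed_ring above 0.75 m/s and contact force between the fingers and domed_ring below 0.01 N) or (linear speed of stone_ring above 0.75 m/s and contact force between the fingers and stone_ring below 0.01 N) or (linear speed of copper_offcut above 0.75 m/s and contact force between the fingers and copper_offcut below 0.01 N)).
It fails at once if the loupe or the graver is moved more than 20 mm (distance of any of loupe, graver from where it was at the start of the episode above 0.02 m).
It fails at once if the dish, tray or pan is shoved more than 40 mm (distance of any of stone_dish, ring_tray, scrap_pan from where it was at the start of the episode above 0.04 m).
It also fails if it takes over 120 s, if anything falls off the work surface, if the arm or the gripper's body presses on something with over 40 N, if the wrist force passes 120 N, or if a joint passes its speed limit or range.

## Working session

There is one attempt and no reset: what is moved stays moved. The work goes in short steps, Python scripts to look and compute and a tool call to move; the robot and the scene stay as the last step left them, time stands still between calls to the robot, and variables do not carry over. Pictures are saved under pics/ and viewed, at most 14 in all, crops included, and the job is handed in when it is done.

Besides the shell and the picture viewer there is one more tool, called after ">>>" as name(argument=value, ...) on one line, values as JSON. carry_out: Moves the arm, as the interface text tells. Its arguments: {"type":"object","properties":{"motion":{"type":"array"}},"required":["motion"]}

```bash
mkdir -p pics; ls; cat > h.py <<'E'
from bench import *
import numpy as np, cv2
from scipy.spatial.transform import Rotation as R
def shot(n,f):
    im=get_image(n); cv2.imwrite('pics/'+f+'.png',im['color'])
    np.save('pics/'+f+'.npy',im,allow_pickle=True); return im
def load(f): return np.load('pics/'+f+'.npy',allow_pickle=True).item()
def ray2plane(im,uv,z):
    K=np.array(im['mtx']);uv=np.atleast_2d(np.array(uv,float))
    D=(uv-K[:2,2])/[K[0,0],K[1,1]]
    p=D.copy()
    for _ in range(20): p=D/(1+im['k1']*(p**2).sum(1,keepdims=True))
    d=R.from_quat(im['orientation']).apply(np.c_[p,np.ones(len(p))])
    o=np.array(im['position']); return (o+d*((z-o[2])/d[:,2])[:,None])[:,:2]
E
python3 - <<'E'
from h import *
for n in('top','scene','wrist'):
    im=shot(n,n+'0'); print(n,im['position'],im['orientation'],im['mtx'],im['k1'])
print(read_state())
E
```

```text
pics
top [4.57668327e+02 4.80903584e-01 9.12510414e+02] [ 0.70936304 -0.70371327  0.02897607 -0.0274246 ] [[389.33588309   0.         284.67504457]
 [  0.         389.33588309 209.20632634]
 [  0.           0.           1.        ]] -0.08579478527049333
scene [1033.53129328  192.11699861  906.60203386] [ 0.53480128  0.79794778 -0.22625307 -0.16148213] [[546.54343048   0.         277.20679174]
 [  0.         546.54343048 207.75338144]
 [  0.           0.           1.        ]] 0.03480615123882779
wrist [210.31493002 591.8672184  373.46156744] [-0.61451026  0.77683249  0.10763692 -0.0855729 ] [[299.95636938   0.         276.42059339]
 [  0.         299.95636938 206.74186196]
 [  0.           0.           1.        ]] 0.010251903337109186
{'clock': 0.15, 'joints': array([ 1.59762274e+00,  3.85386892e-01,  6.92804624e-03, -3.21601937e-04,
       -1.19394307e+00, -2.58601416e-01]), 'joint_vel': array([ 0.00157087, -0.00142152,  0.00398081,  0.00185057,  0.00052831,
        0.00052308]), 'joint_efforts': array([-4.20324941e-04, -3.92676687e+01,  1.88579965e+01,  4.18853492e+00,
       -3.44410939e-03, -4.19992414e-07]), 'position': array([143.46096344, 607.89961437, 244.46855652]), 'ee_rot': array([ 9.93285366e-01, -1.15687140e-01, -3.37686964e-05,  8.15891209e-04]), 'contact_force': array([-0.69166116, -0.4217933 ,  0.4887777 ]), 'wrist_torque': array([0.02451097, 0.03456278, 0.05737812]), 'grasp_force': 0.0, 'gripper_width': 85.27257075364453}
```

View pics/top0.png

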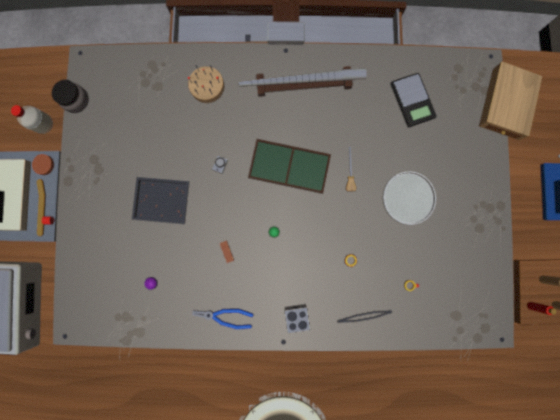

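View pics/scene0.png

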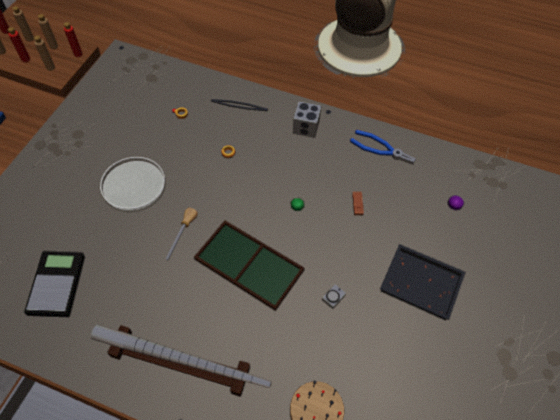

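The top view shows purple (151,283), green (274,231), copper (227,251), domed ring (351,261), stone ring (411,286) with its red stone to the right, dish (409,198), tray (290,166), pan (161,201), loupe (220,164) and graver (351,170). The scene view agrees with this layout.

```bash
cat > m.py <<'E'
from h import *
def seg(im,roi,f,z,mode='c'):
    x0,y0,x1,y1=roi; c=im['color'][y0:y1,x0:x1]; hsv=cv2.cvtColor(c,cv2.COLOR_BGR2HSV).astype(int)
    m=f(hsv[...,0],hsv[...,1],hsv[...,2]).astype(np.uint8)
    n,l,s,_=cv2.connectedComponentsWithStats(m)
    if n<2: return None
    k=1+np.argmax(s[1:,4]); cs,_=cv2.findContours((l==k).astype(np.uint8),cv2.RETR_EXTERNAL,cv2.CHAIN_APPROX_NONE)
    p=cs[0][:,0,:]+[x0,y0]
    w=ray2plane(im,p,z).astype(np.float32)
    r=cv2.minAreaRect(w); b=cv2.boxPoints(r)
    e=b[1]-b[0] if np.hypot(*(b[1]-b[0]))>np.hypot(*(b[2]-b[1])) else b[2]-b[1]
    return np.round(r[0],1),np.round(r[1],1),round(float(np.degrees(np.arctan2(e[1],e[0])))%180,1)
F=dict(purple=lambda h,s,v:(h>125)&(h<160)&(s>100)&(v>40), green=lambda h,s,v:(h>50)&(h<85)&(s>120)&(v>60),
 gold=lambda h,s,v:(h>12)&(h<35)&(s>110)&(v>80), red=lambda h,s,v:((h<8)|(h>172))&(s>120)&(v>60), copper=lambda h,s,v:((h<14)|(h>174))&(s>90)&(v>50),
 white=lambda h,s,v:(s<30)&(v>125), tray=lambda h,s,v:(s>60)&(v<110), pan=lambda h,s,v:(v<75))
E
python3 - <<'E'
from m import *
R1=dict(cab=('purple',(135,270,170,300),6),step=('green',(260,218,290,245),6),dom=('gold',(335,245,367,277),8),sto=('gold',(397,270,428,302),6),red=('red',(397,270,428,302),6),cop=('copper',(212,235,245,270),8),dish=('white',(370,160,450,240),8),tray=('tray',(240,130,338,202),12),pan=('pan',(125,168,198,232),16))
R2=dict(cab=('purple',(440,190,472,215),6),step=('green',(285,190,310,215),6),dom=('gold',(215,140,242,163),8),sto=('gold',(167,103,195,122),6),red=('red',(167,103,195,122),6),cop=('copper',(345,185,370,220),8),dish=('white',(92,150,172,215),8),tray=('tray',(190,215,308,312),12),pan=('pan',(375,238,472,325),16))
for n,RR in(('top0',R1),('scene0',R2)):
    im=load(n)
    for k,(f,roi,z) in RR.items(): print(n,k,seg(im,roi,F[f],z))
E
```

```text
top0 cab (array([355.1, 310.1]), array([23.2, 26.2]), 91.1)
top0 step (array([476.8,  23.2]), array([18.6, 18.6]), 90.5)
top0 dom (array([ 413.2, -154.6]), array([25.6, 27.7]), 179.9)
top0 sto (array([ 355.4, -293.5]), array([24.9, 25.1]), 134.1)
top0 red (array([ 355.3, -312.5]), array([2.4, 4.6]), 179.6)
top0 cop (array([431. , 132.9]), array([47.7, 16.6]), 21.7)
top0 dish (array([ 544.1, -281.1]), array([163.4, 162. ]), 0.2)
top0 tray (array([632.6, -11. ]), array([177.9,  94.1]), 78.6)
top0 pan (array([548.8, 289.9]), array([123. ,  96.5]), 85.8)
scene0 cab (array([352.3, 311. ]), array([28.2, 28. ]), 56.2)
scene0 step (array([476.2,  23.5]), array([22.3, 21.4]), 62.0)
scene0 dom (array([ 411.7, -156.2]), array([28.9, 27.2]), 22.9)
scene0 sto (array([ 352. , -295.4]), array([26. , 26.6]), 113.1)
scene0 red (array([ 355.1, -313.3]), array([11.5,  4.3]), 27.7)
scene0 cop (array([430.1, 132.7]), array([53.8, 19.9]), 21.9)
scene0 dish (array([ 557.6, -295.9]), array([123.7, 126.2]), 144.2)
scene0 tray (array([634.4, -11.5]), array([182.6,  99.1]), 78.4)
scene0 pan (array([550.1, 289.9]), array([126.2, 106. ]), 85.7)
```

```bash
python3 - <<'E'
from h import *
c=load('top0')['color']
a=[cv2.resize(c[y:y+75,x:x+100],(400,300),interpolation=cv2.INTER_CUBIC) for x,y in((110,165),(240,128),(360,160),(330,235))]
cv2.imwrite('pics/crop.png',np.vstack([np.hstack(a[:2]),np.hstack(a[2:])]))
E
```

```text
(no output)
```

View pics/crop.png

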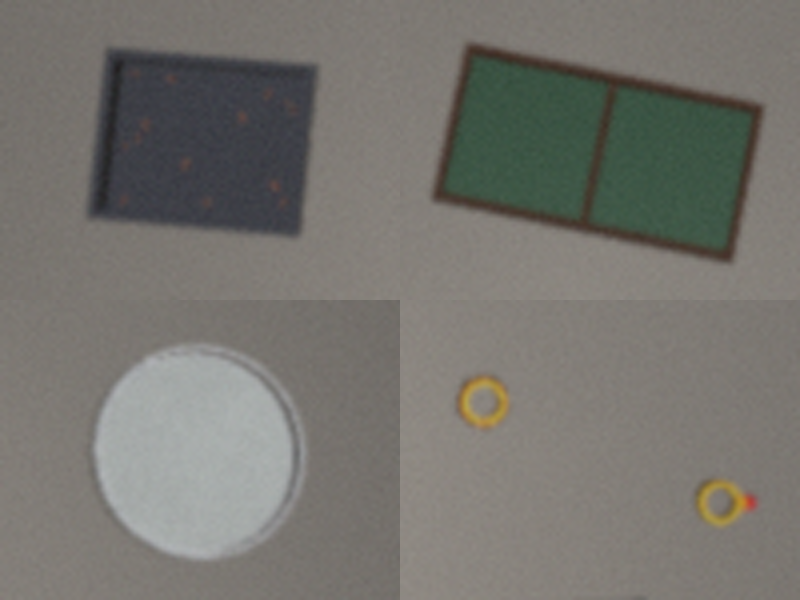

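Two views agree to about 2–3 mm. Pieces (x, y): cabochon (354,310), step-cut (476,23), domed ring (412,-155), stone ring (354,-294) with its stone towards -y, copper (430,133) at 22°. Trays: tray (633,-11) with its long axis at 78.5°, pan (550,290) at 86°, dish about (557,-294). Sizes match the given ones, apart from the top-view dish mask (163 mm), which I'm not using. I'm starting to move.

```bash
cat >> m.py <<'E'
def yaw_now():
    x=R.from_quat(read_state()['ee_rot']).apply([1,0,0]); return np.degrees(np.arctan2(x[1],x[0]))
def go(x,y,z,yaw,ref=None):
    s=read_state(); T=R.from_quat(s['ee_rot']) ; psi=yaw_now()
    # ideal vertical tool frame
    p=np.array(s['position']) if ref is None else np.array(ref)
    a=np.radians(psi); B=np.array([[np.cos(a),np.sin(a),0],[np.sin(a),-np.cos(a),0],[0,0,-1]])
    d=B.T@(np.array([x,y,z])-p); t=-((yaw-psi+180)%360-180)
    print('turnz',round(np.radians(t),3),'shift',np.round(d,1),'pos',np.round(s['position'],1),'yaw',round(psi,1),'tilt',np.round(np.degrees(np.arccos(-T.as_matrix()[2,2])),2),'t',s['clock'])
E
python3 -c "
from m import *
go(354,310.5,150,-90)"
```

```text
turnz 1.339 shift [273.3 241.1  94.5] pos [143.5 607.9 244.5] yaw -13.3 tilt 0.09 t 0.15
```

>>> carry_out(motion=[[0, 0, 0.18, 50, 45, 19, 0.4], [0, 0, 0.36, 100, 90, 38, 0.4], [0, 0, 0.54, 150, 135, 57, 0.4], [0, 0, 0.72, 200, 180, 75, 0.4], [0, 0, 0.9, 240, 220, 94, 0.4]])

```text
clock: 0.78
position: [313.7, 358.6, 158.9]
ee_rot: [0.843, -0.538, -0.0, -0.0]
contact_force: [0.2, 0.4, -0.3]
gripper_width: 59.7
grasp_force: 0.0
```

```bash
python3 -c "
from m import *
go(354,310.5,150,-90)"
```

```text
turnz 0.434 shift [ 60.6 -16.3   8.9] pos [313.7 358.6 158.9] yaw -65.2 tilt 0.04 t 0.775
```

>>> carry_out(motion=[[0, 0, 0.18, 20, -8, 4, 0.4], [0, 0, 0.36, 40, -15, 8, 0.4], [0, 0, 0.43, 40, -15, 8, 0.4], [0, 0, 0.43, 40, -15, 8, 0.4]])

```text
clock: 1.27
position: [343.6, 330.1, 151.1]
ee_rot: [0.71, -0.704, 0.0, 0.0]
contact_force: [-0.4, -0.3, 0.7]
gripper_width: 59.6
grasp_force: 0.0
```

```bash
python3 - <<'E'
from m import *
im=shot('wrist','w1'); print(im['position'])
full=(0,0,560,420)
print(seg(im,full,F['purple'],4)); go(354,310.5,60,-90)
E
```

```text
[343.50311671 260.42281342 280.23028384]
(array([356.5, 310.8]), array([27.1, 28.3]), 90.5)
turnz 0.01 shift [ 19.9 -10.3  91.2] pos [343.5 330.3 151.2] yaw -89.4 tilt 0.01 t 1.325
```

View pics/w1.png

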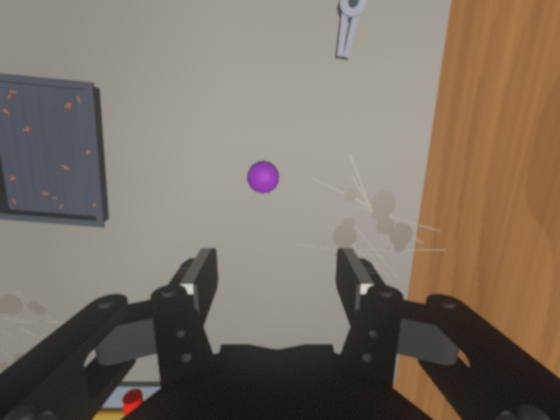

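The wrist view shows the cabochon at pixel (263,177) between the fingers' lanes, with the pan at left. It measures (356,311), 28 mm across, so it agrees.

>>> carry_out(motion=[[0, 0, 0.01, 20, -11.5, 40, 0.4], [0, 0, 0.01, 20, -11.5, 80, 0.4], [0, 0, 0.01, 20, -11.5, 110, 0.4], [0, 0, 0.01, 20, -11.5, 115, 0.4], [0, 0, 0.01, 20, -11.5, 115, 0.4]])

```text
clock: 1.95
position: [355.4, 311.2, 36.7]
ee_rot: [0.707, -0.707, 0.0, -0.0]
contact_force: [0.0, 0.8, -0.2]
gripper_width: 59.9
grasp_force: 0.0
```

```bash
python3 -c "
from m import *
go(355,310.5,16,-90)"
```

```text
turnz 0.0 shift [ 0.7  0.4 20.7] pos [355.4 311.2  36.7] yaw -90.0 tilt 0.03 t 1.95
```

>>> carry_out(motion=[[0, 0, 0, 0.5, 0.4, 10, 0.4], [0, 0, 0, 0.5, 0.4, 18, 0.4], [0, 0, 0, 0.5, 0.4, 20.5, 0.4], [0, 0, 0, 0.5, 0.4, 20.5, 0.4], [0, 0, 0, 0.5, 0.4, 20.5, 0.0]])

```text
clock: 2.58
position: [354.9, 310.2, 15.9]
ee_rot: [-0.707, 0.707, 0.0, 0.0]
contact_force: [0.1, -0.3, 0.6]
gripper_width: 43.5
grasp_force: 0.0
```

>>> carry_out(motion=[[0, 0, 0, 0, 0, 0, -1], [0, 0, 0, 0, 0, 0, -1], [0, 0, 0, 0, 0, 0, -1], [0, 0, 0, 0, 0, 0, -1]])

```text
clock: 3.08
position: [355.0, 310.2, 16.4]
ee_rot: [-0.707, 0.707, 0.0, 0.0]
contact_force: [-1.5, -0.2, 5.5]
gripper_width: 26.5
grasp_force: 58.8
```

>>> carry_out(motion=[[0, 0, 0, 0, 0, 0, -0.1], [0, 0, 0, 0, 0, 0, -0.1], [0, 0, 0, 0, 0, 1, -0.1], [0, 0, 0, 0, 0, 2, -0.1], [0, 0, 0, 0, 0, 2, -0.1]])

```text
clock: 3.7
position: [354.8, 309.9, 13.6]
ee_rot: [-0.707, 0.707, -0.0, -0.0]
contact_force: [0.7, -0.3, 0.5]
gripper_width: 38.5
grasp_force: 0.0
```

>>> carry_out(motion=[[0, 0, 0, 0, 0, 0, -1], [0, 0, 0, 0, 0, 0, -1], [0, 0, 0, 0, 0, 0, -1], [0, 0, 0, 0, 0, 0, -1]])

```text
clock: 4.2
position: [354.9, 310.1, 14.0]
ee_rot: [-0.707, 0.707, 0.0, 0.0]
contact_force: [-0.6, -1.1, 5.2]
gripper_width: 26.8
grasp_force: 59.5
```

```bash
python3 - <<'E'
from m import *
im=shot('wrist','w2'); s=read_state(); print(s['position'],s['contact_force'],s['gripper_width'])
E
```

```text
[354.89388099 310.12611343  14.05371444] [-0.81247091 -0.70656648  5.07262512] 27.275571453495324
```

View pics/w2.png

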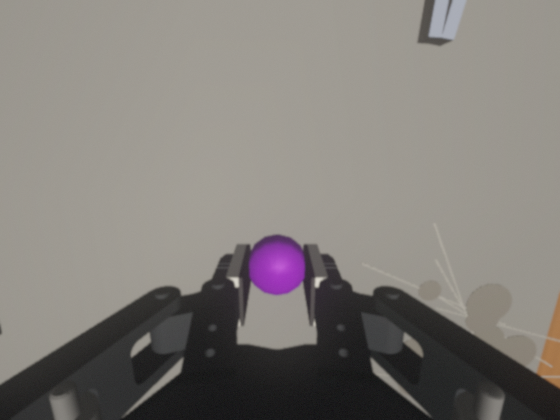

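The cabochon is centred between the pads at pixel (277,265), so I'm lifting it.

>>> carry_out(motion=[[0, 0, 0, 0, 0, -10, -1], [0, 0, 0, 0, 0, -40, -1], [0, 0, 0, 0, 0, -80, -1], [0, 0, 0, 0, 0, -116, -1], [0, 0, 0, 20, -7, -120, -1]])

```text
clock: 4.88
position: [362.8, 291.9, 136.7]
ee_rot: [0.708, -0.707, -0.001, -0.004]
contact_force: [-0.1, 0.3, 0.1]
gripper_width: 27.2
grasp_force: 59.2
```

>>> carry_out(motion=[[0, 0, 0, 40, -13, 0, -1], [0, 0, 0, 90, -30, 0, -1], [0, 0, 0, 140, -47, 0, -1], [0, 0, 0, 190, -64, 0, -1], [0, 0, 0, 240, -80, 0, -1]])

```text
clock: 5.5
position: [441.0, 47.5, 133.1]
ee_rot: [-0.707, 0.708, 0.0, -0.001]
contact_force: [0.8, 0.7, -1.2]
gripper_width: 27.0
grasp_force: 59.2
```

>>> carry_out(motion=[[0, 0, 0, 50, -17, 0, -1], [0, 0, 0, 100, -34, 0, -1], [0, 0, 0, 150, -50, 0, -1], [0, 0, 0, 190, -64, 0, -1], [0, 0, 0, 220, -70, 0, -1]])

```text
clock: 6.12
position: [510.5, -172.4, 132.6]
ee_rot: [-0.706, 0.708, 0.001, -0.001]
contact_force: [0.2, -0.7, -0.7]
gripper_width: 26.9
grasp_force: 59.2
```

```bash
cat >> m.py <<'E'
def circ(im,roi,th,z):
    g=cv2.GaussianBlur(im['color'],(3,3),0); hsv=cv2.cvtColor(g,cv2.COLOR_BGR2HSV)
    x0,y0,x1,y1=roi; m=((hsv[y0:y1,x0:x1,2]>th)&(hsv[y0:y1,x0:x1,1]<40)).astype(np.uint8)
    n,l,s,_=cv2.connectedComponentsWithStats(m); k=1+np.argmax(s[1:,4])
    cs,_=cv2.findContours((l==k).astype(np.uint8),cv2.RETR_EXTERNAL,cv2.CHAIN_APPROX_NONE)
    p=cv2.convexHull(cs[0])[:,0,:]+[x0,y0]; w=ray2plane(im,p,z).astype(np.float32)
    return cv2.fitEllipse(w), s[k]
E
python3 - <<'E'
from m import *
go(557,-268,60,-90); im=shot('wrist','w3'); print(read_state()['gripper_width'])
v=cv2.cvtColor(im['color'],cv2.COLOR_BGR2HSV)[...,2]; print(np.percentile(v,[20,50,80,95]))
E
```

```text
turnz -0.003 shift [ 95.5 -46.8  72.6] pos [ 510.5 -172.4  132.6] yaw -90.2 tilt 0.13 t 6.125
26.779285110025626
[ 51. 152. 165. 202.]
```

View pics/w3.png

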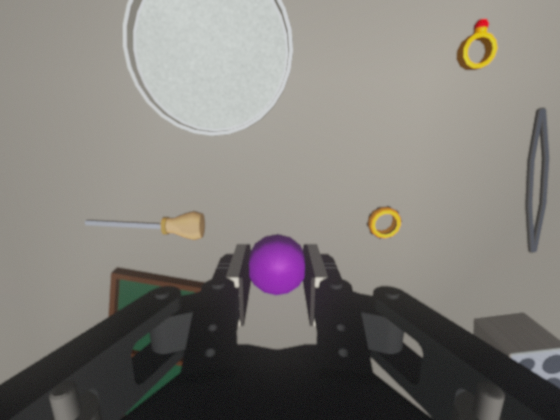

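Cabochon held at (277,265). The dish is up ahead, its rim centred near (210,45). Graver, domed ring (386,223) and stone ring (480,48) are in view.

```bash
python3 - <<'E'
from m import *
for n,roi,z in(('top0',(370,160,450,240),3),('scene0',(92,150,172,215),3),('w3',(110,0,310,150),3)):
  im=load(n)
  for th in(150,165,180):
    try: e,s=circ(im,roi,th,z); print(n,th,np.round(e[0],1),np.round(e[1],1),s)
    except Exception as ex: print(n,th,'x')
im=load('w3')
print('gold',seg(im,(455,10,510,80),F['gold'],5),'red',seg(im,(455,10,510,80),F['red'],5),'dom',seg(im,(360,200,410,250),F['gold'],6))
E
```

```text
top0 150 [ 559.7 -293.5] [116.3 122.3] [  14   13   49   52 1956]
top0 165 [ 559.6 -293. ] [112.7 117.4] [  15   15   47   49 1793]
top0 180 x
scene0 150 [ 558.9 -295.4] [110.6 118.6] [  12   12   60   47 2162]
scene0 165 [ 551.9 -243.3] [ 8.1 25.9] [63 35  7 11 18]
scene0 180 x
w3 150 x
w3 165 [ 552.3 -285.7] [119.1 162.4] [   12     0   188   138 21330]
w3 180 [ 562.8 -296.3] [130.6 131.4] [   13     0   170   136 18374]
gold (array([ 355.1, -293.1]), array([28.9, 26.7]), 47.3) red (array([ 355.5, -311.9]), array([10.3,  5.3]), 7.4) dom (array([ 413.2, -154.1]), array([28.5, 29. ]), 179.8)
```

>>> carry_out(motion=[[0, 0, 0, 40, -20, 0, -1], [0, 0, 0, 80, -42, 10, -1], [0, 0, 0, 87, -45, 50, -1], [0, 0, 0, 87, -45, 80, -1], [0, 0, 0, 87, -45, 80, -1]])

```text
clock: 6.8
position: [553.1, -257.0, 50.3]
ee_rot: [-0.706, 0.708, 0.004, -0.002]
contact_force: [0.3, -0.2, -0.2]
gripper_width: 26.9
grasp_force: 59.2
```

```bash
python3 - <<'E'
from m import *
go(560,-269,17.5,-90)
E
```

```text
turnz -0.002 shift [12.  -7.  32.8] pos [ 553.1 -257.    50.3] yaw -90.1 tilt 0.48 t 6.8
```

>>> carry_out(motion=[[0, 0, 0, 12, -7, 5, -1], [0, 0, 0, 12, -7, 15, -1], [0, 0, 0, 12, -7, 24, -1], [0, 0, 0, 12, -7, 28, -1], [0, 0, 0, 12, -7, 28, -1]])

```text
clock: 7.42
position: [563.0, -269.0, 25.4]
ee_rot: [-0.707, 0.707, 0.0, -0.0]
contact_force: [0.7, -0.5, -0.1]
gripper_width: 26.9
grasp_force: 59.2
```

```bash
python3 - <<'E'
from m import *
go(560,-269,17.5,-90); print(read_state()['contact_force'])
E
```

```text
turnz -0.001 shift [0.  3.  7.9] pos [ 563.  -269.    25.4] yaw -90.0 tilt 0.04 t 7.425
[ 0.66780992 -0.45524592 -0.11787036]
```

>>> carry_out(motion=[[0, 0, 0, 0, 2, 2, -1], [0, 0, 0, 0, 2, 4, -1], [0, 0, 0, 0, 2, 6, -1], [0, 0, 0, 0, 2, 7, -1], [0, 0, 0, 0, 2, 7.5, -1]])

```text
clock: 8.05
position: [561.2, -269.2, 18.2]
ee_rot: [-0.707, 0.707, 0.0, -0.0]
contact_force: [-0.4, 0.5, -0.1]
gripper_width: 27.2
grasp_force: 59.2
```

>>> carry_out(motion=[[0, 0, 0, 0, 0, 0, -1]])

```text
clock: 8.18
position: [561.2, -269.2, 18.2]
ee_rot: [-0.707, 0.707, 0.0, -0.0]
contact_force: [-0.9, -0.2, -0.0]
gripper_width: 27.0
grasp_force: 59.2
```

>>> carry_out(motion=[[0, 0, 0, 0, 0, 0.8, -1], [0, 0, 0, 0, 0, 0.8, -0.4], [0, 0, 0, 0, 0, 0.8, 0.0], [0, 0, 0, 0, 0, 0.8, 0.05], [0, 0, 0, 0, 0, 0.8, 0.05]])

```text
clock: 8.8
position: [561.3, -269.2, 17.5]
ee_rot: [-0.707, 0.707, -0.0, 0.0]
contact_force: [0.0, 0.4, 0.1]
gripper_width: 44.8
grasp_force: 0.0
```

>>> carry_out(motion=[[0, 0, 0, 0, 0, -20, 0.05], [0, 0, 0, 0, 0, -60, 0.05], [0, 0, 0, 0, 0, -110, 0.2], [0, 0, 0, -40, 5, -130, 0.4], [0, 0, 0, -90, 25, -130, 0.4]])

```text
clock: 9.43
position: [538.1, -178.9, 149.7]
ee_rot: [-0.706, 0.708, -0.002, 0.002]
contact_force: [-0.1, 0.7, -0.5]
gripper_width: 59.7
grasp_force: 0.0
```

```bash
python3 - <<'E'
from m import *
im=shot('wrist','w4'); print('cab',seg(im,(0,0,560,420),F['purple'],7)); e,s=circ(im,(0,0,560,300),180,3); print(e,s)
go(476,23,100,-90)
E
```

```text
cab (array([ 561.3, -269.7]), array([27.2, 26.5]), 89.2)
((561.4834594726562, -295.9029541015625), (130.26229858398438, 130.74447631835938), 71.97977447509766) [  171     0   157   142 16343]
turnz 0.0 shift [-197.    57.2   48.3] pos [ 533.3 -174.   148.3] yaw -90.0 tilt 0.15 t 9.475
```

View pics/w4.png

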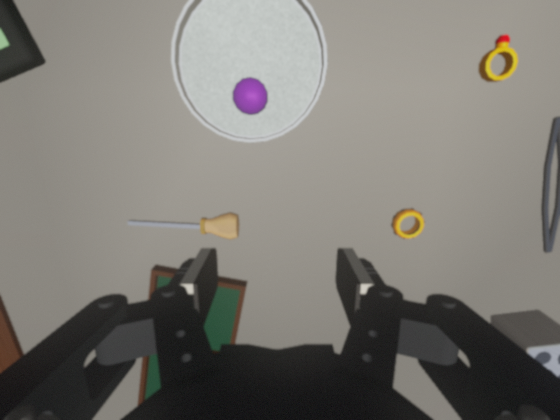

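The cabochon sits in the dish at (561,-270), 26 mm from the dish centre (561,-295). Next is the domed ring at (413,-154).

>>> carry_out(motion=[[0, 0, 0.1, -10, 50, 0, 0.4], [0, 0, 0.2, -20, 100, 10, 0.4], [0, 0, 0.2, -20, 119, 50, 0.4], [0, 0, 0.2, -20, 119, 95, 0.4], [0, 0, 0.2, -20, 119, 110, 0.4]])

```text
clock: 10.1
position: [415.6, -159.0, 35.7]
ee_rot: [-0.633, 0.775, 0.001, -0.001]
contact_force: [0.6, -0.6, 0.1]
gripper_width: 60.0
grasp_force: 0.0
```

```bash
python3 - <<'E'
from m import *
im=shot('wrist','w5'); print('dom',seg(im,(0,0,560,420),F['gold'],8))
go(413,-154.5,15,-101.5)
E
```

```text
dom (array([ 413.5, -154.5]), array([29.8, 28.1]), 78.4)
turnz -0.001 shift [-3.9  3.1 19.8] pos [ 415.3 -159.    34.8] yaw -101.5 tilt 0.32 t 10.15
```

>>> carry_out(motion=[[0, 0, 0, -4, 2.5, 8, 0.4], [0, 0, 0, -4, 2.5, 16, 0.4], [0, 0, 0, -4, 2.5, 20.5, 0.4], [0, 0, 0, -4, 2.5, 20.5, 0.2], [0, 0, 0, -4, 2.5, 20.5, -0.2]])

```text
clock: 10.78
position: [415.9, -154.7, 17.2]
ee_rot: [-0.633, 0.774, -0.0, 0.0]
contact_force: [-0.5, 0.1, -0.0]
gripper_width: 34.9
grasp_force: 0.0
```

>>> carry_out(motion=[[0, 0, 0, 0, 0, 0, -1], [0, 0, 0, 0, 0, 0, -1], [0, 0, 0, 0, 0, 0, -1]])

```text
clock: 11.15
position: [416.0, -154.7, 17.5]
ee_rot: [-0.633, 0.774, -0.0, 0.0]
contact_force: [-1.3, -0.2, 5.9]
gripper_width: 25.1
grasp_force: 58.9
```

>>> carry_out(motion=[[0, 0, 0, 0, 0, -10, -1], [0, 0, 0, 0, 0, -40, -1], [0, 0, 0, 0, 0, -80, -1], [0, 0, 0, 0, 0, -110, -1], [0, 0, 0, 0, 0, -110, -1]])

```text
clock: 11.78
position: [417.2, -154.7, 129.6]
ee_rot: [-0.633, 0.774, -0.002, 0.003]
contact_force: [-1.1, 0.7, 0.0]
gripper_width: 25.4
grasp_force: 59.3
```

```bash
python3 - <<'E'
from m import *
im=shot('wrist','w6')
for z in (5,12): print('tray',seg(im,(0,0,250,420),F['tray'],z))
go(625,-54,50,-101.5)
E
```

```text
tray (array([634.8, -89.4]), array([122.8,  54. ]), 21.4)
tray (array([628.3, -93.1]), array([119.5,  52.5]), 21.4)
turnz -0.001 shift [-140.3 -184.7   78. ] pos [ 416.  -154.5  128. ] yaw -101.5 tilt 0.17 t 11.825
```

View pics/w6.png

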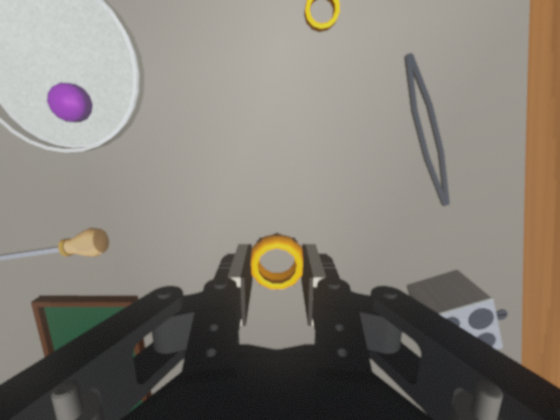

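Domed ring held at (277,262), hole up. Now to the tray's -y bay.

>>> carry_out(motion=[[0, 0, 0, -30, -40, -2, -1], [0, 0, 0, -65, -85, -2, -1], [0, 0, 0, -100, -132, -2, -1], [0, 0, 0, -130, -172, 0, -1], [0, 0, 0, -140, -184, 10, -1]])

```text
clock: 12.45
position: [625.8, -52.8, 115.1]
ee_rot: [-0.633, 0.774, 0.0, -0.0]
contact_force: [-0.9, 0.7, 0.1]
gripper_width: 25.3
grasp_force: 59.3
```

>>> carry_out(motion=[[0, 0, 0, 0, 0, 25, -1], [0, 0, 0, 0, 0, 50, -1], [0, 0, 0, 0, 0, 65, -1], [0, 0, 0, 0, 0, 65, -1]])

```text
clock: 12.95
position: [622.4, -54.6, 50.1]
ee_rot: [-0.632, 0.775, 0.001, -0.002]
contact_force: [0.6, -0.1, -0.8]
gripper_width: 25.2
grasp_force: 59.3
```

```bash
python3 - <<'E'
from m import *
go(625,-54,22.5,-101.5)
for n in('scene','top'):
  im=shot(n,n+'1')
  print(n,'tray',seg(im,(190,215,308,312) if n=='scene' else (240,130,338,202),F['tray'],12))
E
```

```text
turnz -0.001 shift [-1.1 -2.4 27.6] pos [622.4 -54.6  50.1] yaw -101.5 tilt 0.24 t 12.95
scene tray (array([617.3, -25.4]), array([217. , 126.1]), 78.1)
top tray (array([694.4, -76.6]), array([48.4, 95. ]), 90.7)
```

View pics/scene1.png

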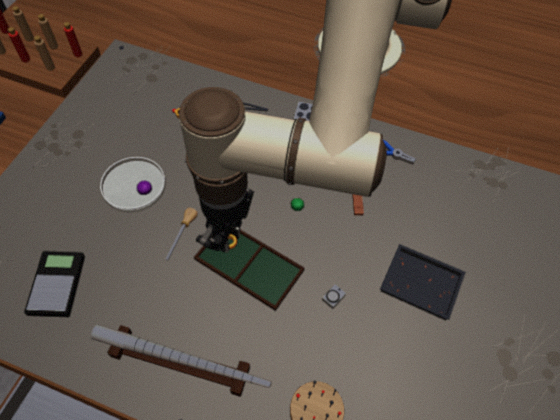

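The ring at (232,241) hangs over the near bay, as computed. Lowering it.

>>> carry_out(motion=[[0, 0, 0, -1, -2, 8, -1], [0, 0, 0, -1, -2, 16, -1], [0, 0, 0, -1, -2, 22, -1], [0, 0, 0, -1, -2, 25, -1], [0, 0, 0, -1, -2, 26, -1]])

```text
clock: 13.68
position: [626.0, -53.6, 25.7]
ee_rot: [-0.633, 0.774, 0.0, -0.0]
contact_force: [-1.7, -0.1, -0.8]
gripper_width: 25.6
grasp_force: 59.3
```

>>> carry_out(motion=[[0, 0, 0, 0, 0, 0, -1]])

```text
clock: 13.8
position: [626.2, -53.6, 26.0]
ee_rot: [-0.633, 0.774, -0.0, 0.0]
contact_force: [0.9, -0.0, -0.6]
gripper_width: 25.4
grasp_force: 59.3
```

>>> carry_out(motion=[[0, 0, 0, 0, 0, 1, -1], [0, 0, 0, 0, 0, 2, -1], [0, 0, 0, 0, 0, 3, -1], [0, 0, 0, 0, 0, 3.3, -1], [0, 0, 0, 0, 0, 3.3, -1]])

```text
clock: 14.42
position: [626.1, -53.6, 22.7]
ee_rot: [-0.633, 0.774, -0.0, -0.0]
contact_force: [-0.5, 0.5, 0.4]
gripper_width: 25.5
grasp_force: 59.4
```

>>> carry_out(motion=[[0, 0, 0, 0, 0, 0.3, -0.6], [0, 0, 0, 0, 0, 0.3, -0.2], [0, 0, 0, 0, 0, 0.3, -0.05], [0, 0, 0, 0, 0, 0.3, -0.05], [0, 0, 0, 0, 0, 0.3, -0.05]])

```text
clock: 15.05
position: [626.1, -53.6, 22.3]
ee_rot: [-0.633, 0.774, 0.0, -0.0]
contact_force: [-0.8, 0.1, -0.6]
gripper_width: 40.6
grasp_force: 0.0
```

>>> carry_out(motion=[[0, 0, 0, 0, 0, -20, -0.05], [0, 0, 0, 0, 0, -60, -0.05], [0, 0, 0, 0, 0, -110, 0.2], [0, 0, 0, -10, 40, -120, 0.4], [0, 0, 0, -20, 90, -120, 0.4]])

```text
clock: 15.68
position: [542.2, -15.6, 143.6]
ee_rot: [-0.632, 0.775, -0.001, 0.002]
contact_force: [-0.4, 0.5, -0.3]
gripper_width: 59.3
grasp_force: 0.0
```

```bash
python3 - <<'E'
from m import *
im=shot('wrist','w7'); print('dom',seg(im,(0,0,560,420),F['gold'],8))
go(355,-294,130,-90); go(476,23,130,-90)
E
```

```text
dom (array([627.7, -53.5]), array([31.2, 30.2]), 10.1)
turnz -0.202 shift [309.2 119.2  11.9] pos [533.8 -15.  141.9] yaw -101.6 tilt 0.37 t 15.725
turnz -0.202 shift [-25.6  64.2  11.9] pos [533.8 -15.  141.9] yaw -101.6 tilt 0.37 t 15.725
```

Domed ring lies in the bay at (628,-54), size right. Next the step-cut.

>>> carry_out(motion=[[0, 0, -0.1, -13, 40, 0, 0.4], [0, 0, -0.2, -26, 57, 10, 0.4], [0, 0, -0.2, -26, 57, 50, 0.4], [0, 0, -0.2, -26, 57, 65, 0.4], [0, 0, -0.2, -26, 57, 65, 0.4]])

```text
clock: 16.35
position: [490.5, 20.6, 76.4]
ee_rot: [-0.707, 0.707, 0.001, -0.001]
contact_force: [0.1, 0.2, -0.3]
gripper_width: 59.7
grasp_force: 0.0
```

```bash
python3 - <<'E'
from m import *
im=shot('wrist','w8')
f=lambda h,s,v:(h>45)&(h<90)&(s>110)&(v>20)
print('step',seg(im,(200,100,370,320),f,6))
go(476,23,15,-90)
c=im['color'][120:330,190:370]; cv2.imwrite('pics/w8c.png',cv2.resize(c,None,fx=3,fy=2.8,interpolation=cv2.INTER_CUBIC))
E
```

```text
step (array([478.5,  23.9]), array([24.2, 25.1]), 115.0)
turnz -0.001 shift [-2.2 15.4 62.3] pos [491.4  20.8  77.3] yaw -90.0 tilt 0.04 t 16.4
```

View pics/w8c.png

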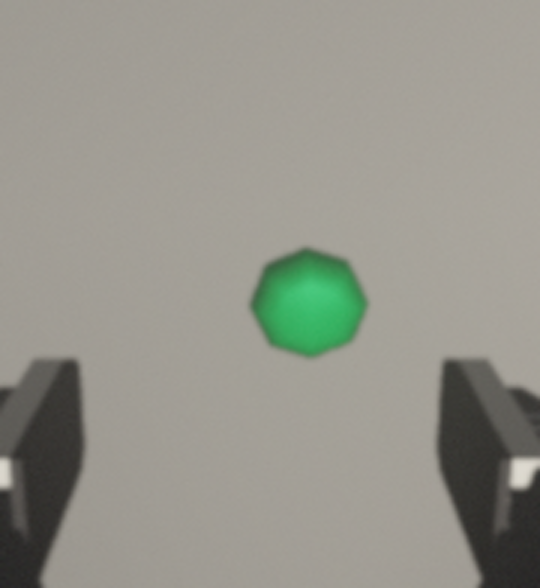

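The octagon has corners at left, right and top, so its flats are about 22° off. I'll turn the gripper 0.37 rad.

>>> carry_out(motion=[[0, 0, 0.18, -2.5, 13.5, 5, 0.4], [0, 0, 0.37, -2.5, 13.5, 25, 0.4], [0, 0, 0.37, -2.5, 13.5, 45, 0.4], [0, 0, 0.37, -2.5, 13.5, 50, 0.4], [0, 0, 0.37, -2.5, 13.5, 50, 0.4]])

```text
clock: 17.02
position: [478.4, 23.5, 27.9]
ee_rot: [-0.565, 0.825, -0.0, 0.0]
contact_force: [-0.0, 0.1, 0.3]
gripper_width: 59.3
grasp_force: 0.0
```

```bash
python3 - <<'E'
from m import *
go(478,23.5,14.5,-112)
E
```

```text
turnz 0.013 shift [ 0.1  0.4 13.4] pos [478.4  23.5  27.9] yaw -111.2 tilt 0.06 t 17.025
```

>>> carry_out(motion=[[0, 0, 0, 0, 0.4, 5, 0.4], [0, 0, 0, 0, 0.4, 10, 0.4], [0, 0, 0, 0, 0.4, 13.4, 0.2], [0, 0, 0, 0, 0.4, 13.4, 0], [0, 0, 0, 0, 0.4, 13.4, -0.25]])

```text
clock: 17.65
position: [477.4, 23.5, 13.9]
ee_rot: [-0.565, 0.825, -0.0, 0.0]
contact_force: [-0.3, -0.1, 0.0]
gripper_width: 32.2
grasp_force: 0.0
```

>>> carry_out(motion=[[0, 0, 0, 0, 0, 0, -1], [0, 0, 0, 0, 0, 0, -1], [0, 0, 0, 0, 0, 0, -1], [0, 0, 0, 0, 0, 0, -1]])

```text
clock: 18.15
position: [477.5, 23.5, 14.4]
ee_rot: [-0.565, 0.825, -0.0, 0.0]
contact_force: [-1.8, 0.5, 5.6]
gripper_width: 24.4
grasp_force: 58.9
```

>>> carry_out(motion=[[0, 0, 0, 0, 0, -8, -1], [0, 0, 0, 0, 0, -30, -1], [0, 0, 0, 0, 0, -70, -1], [0, 0, 0, 0, 0, -110, -1], [0, 0, 0, 0, 0, -115, -1]])

```text
clock: 18.77
position: [479.1, 24.1, 132.1]
ee_rot: [-0.565, 0.825, -0.001, 0.003]
contact_force: [-0.1, 0.3, -0.5]
gripper_width: 24.3
grasp_force: 59.0
```

```bash
python3 - <<'E'
from m import *
im=shot('wrist','w9')
f=lambda h,s,v:(h>45)&(h<90)&(s>110)&(v>20)
print('step',seg(im,(200,200,370,320),f,125),read_state()['gripper_width'])
go(561,-321,130,-90)
E
```

```text
step (array([478.5,  23.7]), array([27. , 24.8]), 69.0) 24.83016268455807
turnz -0.371 shift [ 291.4 -202.1    1. ] pos [478.3  23.8 131. ] yaw -111.3 tilt 0.26 t 18.825
```

>>> carry_out(motion=[[0, 0, -0.1, 40, -28, 0, -1], [0, 0, -0.2, 90, -62, 0, -1], [0, 0, -0.3, 140, -97, 0, -1], [0, 0, -0.37, 185, -128, 0, -1], [0, 0, -0.37, 230, -160, 0, -1]])

```text
clock: 19.45
position: [542.4, -250.5, 127.1]
ee_rot: [-0.707, 0.707, 0.001, -0.001]
contact_force: [1.8, 1.1, -0.7]
gripper_width: 24.5
grasp_force: 59.0
```

```bash
python3 - <<'E'
from m import *
go(561,-321,60,-90)
E
```

```text
turnz -0.001 shift [ 70.5 -18.7  67.1] pos [ 542.4 -250.5  127.1] yaw -90.1 tilt 0.18 t 19.45
```

>>> carry_out(motion=[[0, 0, 0, 40, -9, 0, -1], [0, 0, 0, 66, -15, 15, -1], [0, 0, 0, 66, -15, 45, -1], [0, 0, 0, 66, -15, 72, -1], [0, 0, 0, 66, -15, 72, -1]])

```text
clock: 20.08
position: [555.3, -314.1, 52.9]
ee_rot: [-0.706, 0.708, 0.004, -0.002]
contact_force: [-1.1, 0.3, -0.2]
gripper_width: 24.8
grasp_force: 59.0
```

>>> carry_out(motion=[[0, 0, 0, 0, 0, 0, -1]])

```text
clock: 20.2
position: [558.3, -315.0, 57.1]
ee_rot: [-0.707, 0.707, -0.0, -0.0]
contact_force: [0.8, -0.9, -0.0]
gripper_width: 24.6
grasp_force: 59.0
```

```bash
python3 - <<'E'
from m import *
go(561,-321,17.5,-90)
E
```

```text
turnz -0.0 shift [ 6.  -2.7 39.6] pos [ 558.3 -315.    57.1] yaw -90.0 tilt 0.02 t 20.2
```

>>> carry_out(motion=[[0, 0, 0, 6, -3, 12, -1], [0, 0, 0, 6, -3, 24, -1], [0, 0, 0, 6, -3, 32, -1], [0, 0, 0, 6, -3, 35, -1], [0, 0, 0, 6, -3, 35, -1]])

```text
clock: 20.82
position: [561.0, -320.8, 21.7]
ee_rot: [-0.707, 0.707, 0.0, -0.0]
contact_force: [0.7, -0.1, 0.4]
gripper_width: 24.7
grasp_force: 59.0
```

>>> carry_out(motion=[[0, 0, 0, 0, 0, 1, -1], [0, 0, 0, 0, 0, 1, -1]])

```text
clock: 21.08
position: [561.2, -320.9, 21.3]
ee_rot: [-0.707, 0.707, -0.0, 0.0]
contact_force: [0.1, -0.3, -0.7]
gripper_width: 24.5
grasp_force: 59.0
```

>>> carry_out(motion=[[0, 0, 0, 0, 0, 1.5, -1], [0, 0, 0, 0, 0, 3, -1], [0, 0, 0, 0, 0, 3.8, -1], [0, 0, 0, 0, 0, 3.8, -1]])

```text
clock: 21.58
position: [561.0, -320.9, 17.5]
ee_rot: [-0.707, 0.707, 0.0, -0.0]
contact_force: [-0.6, 0.7, 3.7]
gripper_width: 24.5
grasp_force: 59.4
```

>>> carry_out(motion=[[0, 0, 0, 0, 0, 0, -0.6], [0, 0, 0, 0, 0, 0, -0.2], [0, 0, 0, 0, 0, 0, 0], [0, 0, 0, 0, 0, 0, 0], [0, 0, 0, 0, 0, 0, 0]])

```text
clock: 22.2
position: [561.0, -320.9, 16.9]
ee_rot: [-0.707, 0.707, 0.0, -0.0]
contact_force: [-0.1, 1.1, 0.4]
gripper_width: 42.2
grasp_force: 0.0
```

>>> carry_out(motion=[[0, 0, 0, 0, 0, -20, 0], [0, 0, 0, 0, 0, -60, 0], [0, 0, 0, 0, 0, -110, 0.2], [0, 0, 0, -15, 45, -115, 0.4], [0, 0, 0, -30, 95, -115, 0.4]])

```text
clock: 22.82
position: [465.8, -290.6, 133.0]
ee_rot: [-0.707, 0.707, -0.001, 0.001]
contact_force: [0.1, 0.8, 0.1]
gripper_width: 59.9
grasp_force: 0.0
```

```bash
python3 - <<'E'
from m import *
im=shot('wrist','w10')
f=lambda h,s,v:(h>45)&(h<90)&(s>110)&(v>20)
print('step',seg(im,(0,0,560,420),f,9),'gold',seg(im,(300,0,560,420),F['gold'],5),'red',seg(im,(300,0,560,420),F['red'],6))
go(355,-294,60,-90)
E
```

```text
step (array([636.6, -71.5]), array([74.6, 28.1]), 32.5) gold (array([ 203.6, -172.9]), array([ 29.1, 152.9]), 103.8) red (array([ 355.6, -311.1]), array([5.2, 8.9]), 179.9)
turnz -0.004 shift [  6.9 101.3  71.1] pos [ 456.3 -287.5  131.1] yaw -90.2 tilt 0.55 t 22.875
```

View pics/w10.png

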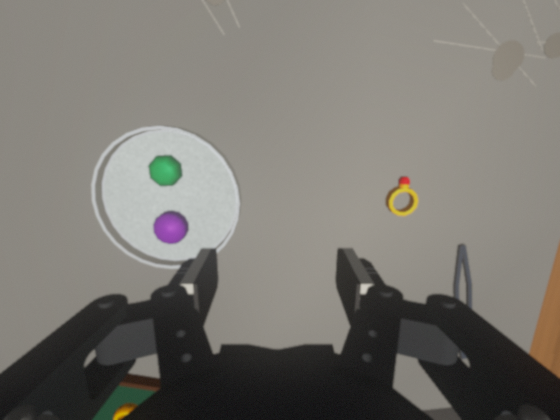

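Both gems lie flat in the dish, green at (165,170) and purple at (170,228). The stone ring is at (403,201) with its stone almost straight ahead at (404,181). Going to it.

>>> carry_out(motion=[[0, 0, 0, 3, 45, 0, 0.4], [0, 0, 0, 6, 85, 10, 0.4], [0, 0, 0, 6, 92, 45, 0.4], [0, 0, 0, 6, 92, 60, 0.4], [0, 0, 0, 6, 92, 60, 0.4]])

```text
clock: 23.5
position: [373.4, -296.6, 71.3]
ee_rot: [-0.707, 0.708, 0.001, -0.001]
contact_force: [0.4, 0.2, 0.2]
gripper_width: 60.1
grasp_force: 0.0
```

```bash
python3 - <<'E'
from m import *
im=shot('wrist','w11')
print('gold',seg(im,(200,80,370,320),F['gold'],8),'red',seg(im,(200,80,370,320),F['red'],6))
go(355,-294,14.5,-90)
E
```

```text
gold (array([ 355.9, -292.9]), array([25.7, 27.2]), 131.2) red (array([ 355.5, -311.1]), array([5.6, 8.2]), 179.9)
turnz -0.001 shift [-2.8 19.3 57.6] pos [ 374.3 -296.8   72.1] yaw -90.0 tilt 0.03 t 23.55
```

>>> carry_out(motion=[[0, 0, 0, -3.5, 18.5, 15, 0.4], [0, 0, 0, -3.5, 18.5, 35, 0.4], [0, 0, 0, -3.5, 18.5, 45, 0.4], [0, 0, 0, -3.5, 18.5, 45, 0.4], [0, 0, 0, -3.5, 18.5, 45, 0.4]])

```text
clock: 24.18
position: [356.4, -293.5, 27.8]
ee_rot: [-0.707, 0.707, -0.001, 0.0]
contact_force: [-0.3, 0.6, -0.3]
gripper_width: 59.9
grasp_force: 0.0
```

```bash
python3 - <<'E'
from m import *
go(356,-293.2,14.5,-90)
E
```

```text
turnz -0.001 shift [-0.3  0.4 13.3] pos [ 356.4 -293.5   27.8] yaw -90.0 tilt 0.09 t 24.175
```

>>> carry_out(motion=[[0, 0, 0, 0, 0.4, 5, 0.4], [0, 0, 0, 0, 0.4, 10, 0.4], [0, 0, 0, 0, 0.4, 13.3, 0.2], [0, 0, 0, 0, 0.4, 13.3, 0], [0, 0, 0, 0, 0.4, 13.3, -0.25]])

```text
clock: 24.8
position: [355.2, -293.2, 13.8]
ee_rot: [-0.707, 0.707, -0.0, -0.0]
contact_force: [-0.0, -0.1, -0.1]
gripper_width: 32.0
grasp_force: 0.0
```

>>> carry_out(motion=[[0, 0, 0, 0, 0, 0, -1], [0, 0, 0, 0, 0, 0, -1], [0, 0, 0, 0, 0, 0, -1], [0, 0, 0, 0, 0, 0, -1]])

```text
clock: 25.3
position: [355.5, -293.3, 14.3]
ee_rot: [-0.707, 0.707, -0.0, 0.0]
contact_force: [-0.9, 0.4, 5.6]
gripper_width: 23.2
grasp_force: 61.1
```

>>> carry_out(motion=[[0, 0, 0, 0, 0, -8, -1], [0, 0, 0, 0, 0, -30, -1], [0, 0, 0, 0, 0, -70, -1], [0, 0, 0, 0, 0, -110, -1], [0, 0, 0, 0, 0, -115, -1]])

```text
clock: 25.92
position: [356.7, -293.8, 131.8]
ee_rot: [-0.707, 0.707, -0.003, 0.001]
contact_force: [0.1, -0.4, -1.4]
gripper_width: 23.0
grasp_force: 58.9
```

```bash
python3 - <<'E'
from m import *
im=shot('wrist','w12')
print('gold',seg(im,(200,200,370,320),F['gold'],122),'red',seg(im,(200,180,370,320),F['red'],122))
go(642,32,130,-101.5)
E
```

```text
gold (array([ 356.2, -292.6]), array([25.3, 29.1]), 90.1) red (array([ 356.1, -311.1]), array([8.4, 6.8]), 0.1)
turnz 0.2 shift [-325.8 -285.8    0.7] pos [ 355.9 -293.4  130.7] yaw -90.1 tilt 0.24 t 25.975
```

>>> carry_out(motion=[[0, 0, 0.05, -35, -31, 0, -1], [0, 0, 0.1, -75, -66, 0, -1], [0, 0, 0.15, -115, -101, 0, -1], [0, 0, 0.2, -155, -136, 0, -1], [0, 0, 0.2, -195, -171, 0, -1]])

```text
clock: 26.6
position: [526.3, -96.9, 127.3]
ee_rot: [-0.632, 0.775, 0.001, -0.001]
contact_force: [0.3, -1.6, 0.2]
gripper_width: 22.8
grasp_force: 58.9
```

```bash
python3 - <<'E'
from m import *
go(642.5,32,70,-101.5)
E
```

```text
turnz -0.001 shift [-149.5  -88.1   57.3] pos [526.3 -96.9 127.3] yaw -101.5 tilt 0.19 t 26.6
```

>>> carry_out(motion=[[0, 0, 0, -40, -24, 0, -1], [0, 0, 0, -85, -50, 0, -1], [0, 0, 0, -125, -74, 10, -1], [0, 0, 0, -147, -87, 35, -1], [0, 0, 0, -147, -87, 60, -1]])

```text
clock: 27.22
position: [641.1, 29.9, 65.9]
ee_rot: [-0.633, 0.774, 0.001, -0.001]
contact_force: [-0.9, -1.1, 0.0]
gripper_width: 22.6
grasp_force: 58.9
```

>>> carry_out(motion=[[0, 0, 0, 0, 0, 5, -1], [0, 0, 0, 0, 0, 5, -1], [0, 0, 0, 0, 0, 5, -1]])

```text
clock: 27.6
position: [641.5, 28.1, 64.9]
ee_rot: [-0.632, 0.775, -0.0, 0.001]
contact_force: [-0.7, 0.1, -0.3]
gripper_width: 22.7
grasp_force: 58.9
```

```bash
python3 - <<'E'
from m import *
go(642.5,32,19.5,-101.5)
E
```

```text
turnz -0.001 shift [-4.  -0.2 45.4] pos [641.5  28.1  64.9] yaw -101.5 tilt 0.1 t 27.6
```

>>> carry_out(motion=[[0, 0, 0, -4, 0, 12, -1], [0, 0, 0, -4, 0, 26, -1], [0, 0, 0, -4, 0, 37, -1], [0, 0, 0, -4, 0, 41, -1], [0, 0, 0, -4, 0, 41, -1]])

```text
clock: 28.22
position: [641.6, 32.2, 22.3]
ee_rot: [-0.633, 0.774, 0.0, -0.0]
contact_force: [1.1, 0.2, -0.3]
gripper_width: 22.8
grasp_force: 58.9
```

>>> carry_out(motion=[[0, 0, 0, 0, 0, 0, -1], [0, 0, 0, 0, 0, 0, -1]])

```text
clock: 28.48
position: [642.1, 32.3, 23.3]
ee_rot: [-0.633, 0.774, -0.0, 0.0]
contact_force: [-0.1, -0.8, -0.3]
gripper_width: 22.4
grasp_force: 58.9
```

>>> carry_out(motion=[[0, 0, 0, 0, 0, 1.5, -1], [0, 0, 0, 0, 0, 3, -1], [0, 0, 0, 0, 0, 3.8, -1], [0, 0, 0, 0, 0, 3.8, -1]])

```text
clock: 28.98
position: [641.7, 32.2, 19.4]
ee_rot: [-0.633, 0.774, -0.0, -0.0]
contact_force: [-0.9, 1.2, 3.1]
gripper_width: 22.6
grasp_force: 60.5
```

>>> carry_out(motion=[[0, 0, 0, 0, 0, 0, -0.6], [0, 0, 0, 0, 0, 0, -0.2], [0, 0, 0, 0, 0, 0, -0.05], [0, 0, 0, 0, 0, 0, -0.05], [0, 0, 0, 0, 0, 0, -0.05]])

```text
clock: 29.6
position: [641.7, 32.2, 18.9]
ee_rot: [-0.633, 0.774, 0.0, -0.0]
contact_force: [0.2, -1.5, 0.2]
gripper_width: 40.5
grasp_force: 0.0
```

>>> carry_out(motion=[[0, 0, 0, 0, 0, -20, -0.05], [0, 0, 0, 0, 0, -60, -0.05], [0, 0, 0, 0, 0, -110, 0.2], [0, 0, -0.15, 0, 45, -115, 0.4], [0, 0, -0.3, 0, 95, -115, 0.4]])

```text
clock: 30.22
position: [548.4, 51.5, 135.0]
ee_rot: [0.743, -0.67, 0.001, -0.001]
contact_force: [-0.6, 0.6, 0.9]
gripper_width: 60.0
grasp_force: 0.0
```

```bash
python3 - <<'E'
from m import *
im=shot('wrist','w13')
go(431,133,60,-158.2);go(431,133,60,21.8)
E
```

```text
turnz 1.297 shift [-93.3  99.7  73.4] pos [540.1  50.8 133.4] yaw -83.9 tilt 0.42 t 30.275
turnz -1.845 shift [-93.3  99.7  73.4] pos [540.1  50.8 133.4] yaw -83.9 tilt 0.42 t 30.275
```

View pics/w13.png

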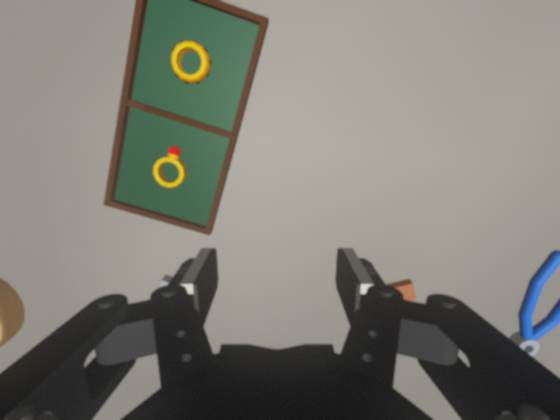

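Rings lie one per bay, at (190,62) and (169,170) in the picture. Next the copper offcut, turning to yaw -158°.

>>> carry_out(motion=[[0, 0, 0.18, -20, 22, 0, 0.4], [0, 0, 0.36, -45, 46, 0, 0.4], [0, 0, 0.54, -65, 68, 0, 0.4], [0, 0, 0.72, -80, 85, 0, 0.4], [0, 0, 0.9, -88, 91, 10, 0.4]])

```text
clock: 30.9
position: [449.1, 130.6, 124.8]
ee_rot: [-0.373, 0.928, 0.0, 0.001]
contact_force: [0.3, -0.1, -0.6]
gripper_width: 59.6
grasp_force: 0.0
```

>>> carry_out(motion=[[0, 0, 0.18, 0, 0, 20, 0.4], [0, 0, 0.36, 0, 0, 40, 0.4], [0, 0, 0.4, 0, 0, 55, 0.4], [0, 0, 0.4, 0, 0, 55, 0.4]])

```text
clock: 31.4
position: [448.9, 129.4, 68.2]
ee_rot: [-0.184, 0.983, -0.001, -0.001]
contact_force: [-0.0, -0.0, 0.4]
gripper_width: 59.7
grasp_force: 0.0
```

```bash
python3 - <<'E'
from m import *
im=shot('wrist','w14')
print('cop',seg(im,(190,80,380,330),F['copper'],10))
go(431,133,14.5,-158.2)
E
```

```text
cop (array([430.8, 132.9]), array([50.1, 17.5]), 21.3)
turnz -0.01 shift [16.   9.8 54.5] pos [449.5 129.7  69. ] yaw -158.8 tilt 0.04 t 31.45
```

>>> carry_out(motion=[[0, 0, 0, 16, 10, 12, 0.4], [0, 0, 0, 16, 10, 30, 0.4], [0, 0, 0, 16, 10, 42, 0.4], [0, 0, 0, 16, 10, 42, 0.4], [0, 0, 0, 16, 10, 42, 0.4]])

```text
clock: 32.08
position: [431.4, 133.6, 27.5]
ee_rot: [-0.184, 0.983, 0.0, 0.001]
contact_force: [-0.2, 0.4, 0.7]
gripper_width: 59.8
grasp_force: 0.0
```

```bash
python3 - <<'E'
from m import *
go(431,133,14.3,-158.7)
E
```

```text
turnz -0.002 shift [ 0.6 -0.4 13.2] pos [431.4 133.6  27.5] yaw -158.8 tilt 0.07 t 32.075
```

>>> carry_out(motion=[[0, 0, 0, 0.5, -0.4, 5, 0.4], [0, 0, 0, 0.5, -0.4, 10, 0.4], [0, 0, 0, 0.5, -0.4, 13, 0.1], [0, 0, 0, 0.5, -0.4, 13, -0.2], [0, 0, 0, 0.5, -0.4, 13, -0.45]])

```text
clock: 32.7
position: [430.7, 132.8, 14.1]
ee_rot: [-0.184, 0.983, 0.0, 0.0]
contact_force: [-0.3, 0.1, 0.2]
gripper_width: 23.9
grasp_force: 0.0
```

>>> carry_out(motion=[[0, 0, 0, 0, 0, 0, -1], [0, 0, 0, 0, 0, 0, -1], [0, 0, 0, 0, 0, 0, -1], [0, 0, 0, 0, 0, 0, -1]])

```text
clock: 33.2
position: [430.8, 132.9, 14.5]
ee_rot: [-0.184, 0.983, 0.0, 0.0]
contact_force: [-0.7, 0.1, 7.0]
gripper_width: 16.2
grasp_force: 60.0
```

>>> carry_out(motion=[[0, 0, 0, 0, 0, -8, -1], [0, 0, 0, 0, 0, -30, -1], [0, 0, 0, 0, 0, -70, -1], [0, 0, 0, 0, 0, -110, -1], [0, 0, 0, 0, 0, -115, -1]])

```text
clock: 33.83
position: [431.8, 133.7, 131.9]
ee_rot: [-0.184, 0.983, 0.001, 0.003]
contact_force: [-0.9, 0.3, -1.1]
gripper_width: 16.2
grasp_force: 58.9
```

```bash
python3 - <<'E'
from m import *
im=shot('wrist','w15')
print('cop',seg(im,(200,180,370,330),F['copper'],125))
go(549.5,290,130,-94)
E
```

```text
cop (array([432.4, 134.1]), array([52.6, 19.3]), 21.2)
turnz -1.131 shift [-167.   103.4    0.9] pos [431.1 133.2 130.9] yaw -158.8 tilt 0.24 t 33.875
```

>>> carry_out(motion=[[0, 0, -0.17, -25, 15, 0, -1], [0, 0, -0.34, -60, 37, 0, -1], [0, 0, -0.51, -95, 59, 0, -1], [0, 0, -0.68, -130, 80, 0, -1], [0, 0, -0.85, -155, 96, 0, -1]])

```text
clock: 34.5
position: [540.4, 279.0, 126.8]
ee_rot: [-0.575, 0.818, 0.0, -0.002]
contact_force: [0.1, -0.1, -0.5]
gripper_width: 16.2
grasp_force: 58.9
```

```bash
python3 - <<'E'
from m import *
go(549.5,290,60,-94)
E
```

```text
turnz -0.276 shift [-13.4  -4.8  66.8] pos [540.4 279.  126.8] yaw -109.8 tilt 0.2 t 34.5
```

>>> carry_out(motion=[[0, 0, -0.14, -10, -4, 10, -1], [0, 0, -0.28, -12, -5, 35, -1], [0, 0, -0.28, -12, -5, 60, -1], [0, 0, -0.28, -12, -5, 66, -1], [0, 0, -0.28, -12, -5, 66, -1]])

```text
clock: 35.12
position: [548.9, 287.5, 62.1]
ee_rot: [-0.682, 0.732, -0.0, -0.001]
contact_force: [0.5, 0.3, -1.2]
gripper_width: 16.3
grasp_force: 58.9
```

>>> carry_out(motion=[[0, 0, 0, 0, 0, 0, -1], [0, 0, 0, 0, 0, 0, -1]])

```text
clock: 35.38
position: [549.6, 288.2, 64.1]
ee_rot: [-0.682, 0.732, -0.0, 0.001]
contact_force: [0.0, 0.3, -1.5]
gripper_width: 16.0
grasp_force: 58.9
```

```bash
python3 - <<'E'
from m import *
go(549.5,290,17.5,-94)
im=shot('wrist','w16')
E
```

```text
turnz -0.001 shift [-1.8  0.2 46.6] pos [549.6 288.2  64.1] yaw -94.1 tilt 0.11 t 35.375
```

View pics/w16.png

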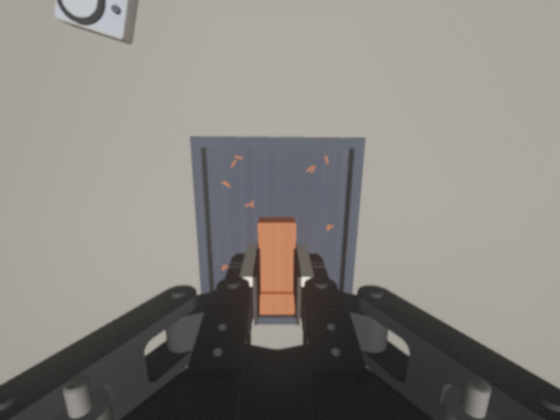

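The copper bar at (277,265) is lined up with the pan, whose walls run at columns 195–365. Lowering it.

>>> carry_out(motion=[[0, 0, 0, -1.8, 0, 12, -1], [0, 0, 0, -1.8, 0, 26, -1], [0, 0, 0, -1.8, 0, 37, -1], [0, 0, 0, -1.8, 0, 41, -1], [0, 0, 0, -1.8, 0, 41, -1]])

```text
clock: 36.05
position: [549.2, 289.5, 21.5]
ee_rot: [-0.682, 0.732, -0.0, -0.0]
contact_force: [-0.6, -0.6, -0.9]
gripper_width: 16.2
grasp_force: 58.9
```

>>> carry_out(motion=[[0, 0, 0, 0, 0, 0.5, -1], [0, 0, 0, 0, 0, 0.5, -1]])

```text
clock: 36.3
position: [549.6, 289.8, 22.0]
ee_rot: [-0.682, 0.732, -0.0, 0.0]
contact_force: [-0.5, -0.2, -1.0]
gripper_width: 16.3
grasp_force: 58.9
```

>>> carry_out(motion=[[0, 0, 0, 0, 0, 1.5, -1], [0, 0, 0, 0, 0, 3, -1], [0, 0, 0, 0, 0, 4.4, -1], [0, 0, 0, 0, 0, 4.4, -1]])

```text
clock: 36.8
position: [549.3, 289.6, 17.6]
ee_rot: [-0.682, 0.732, -0.0, -0.0]
contact_force: [-1.3, 0.0, 2.7]
gripper_width: 16.3
grasp_force: 59.6
```

>>> carry_out(motion=[[0, 0, 0, 0, 0, 0, -0.7], [0, 0, 0, 0, 0, 0, -0.4], [0, 0, 0, 0, 0, 0, -0.2], [0, 0, 0, 0, 0, 0, -0.2], [0, 0, 0, 0, 0, 0, -0.2]])

```text
clock: 37.42
position: [549.3, 289.6, 17.0]
ee_rot: [-0.682, 0.732, -0.0, -0.0]
contact_force: [0.3, -0.7, -0.9]
gripper_width: 34.3
grasp_force: 0.0
```

>>> carry_out(motion=[[0, 0, 0, 0, 0, -20, -0.2], [0, 0, 0, 0, 0, -60, -0.2], [0, 0, 0, 0, 0, -110, 0], [0, 0, 0, -45, 20, -130, 0], [0, 0, 0, -100, 40, -150, 0]])

```text
clock: 38.05
position: [516.5, 392.5, 168.7]
ee_rot: [-0.681, 0.733, 0.0, 0.001]
contact_force: [1.0, 0.6, -0.1]
gripper_width: 42.9
grasp_force: 0.0
```

>>> carry_out(motion=[[0, 0, 0, -50, 40, 0, 0], [0, 0, 0, -100, 80, 0, 0], [0, 0, 0, -140, 120, 0, 0], [0, 0, 0, -140, 120, 0, 0]])

```text
clock: 38.55
position: [403.7, 543.5, 166.6]
ee_rot: [-0.684, 0.73, 0.0, 0.0]
contact_force: [0.7, -1.1, -0.3]
gripper_width: 42.6
grasp_force: 0.0
```

```bash
python3 - <<'E'
from m import *
shot('scene','scene2'); im=shot('top','top2')
go(300,500,200,-94)
print('tray',seg(im,(240,130,338,202),F['tray'],12),'pan',seg(im,(125,168,198,232),F['pan'],16),'dish',circ(im,(370,160,450,240),150,3)[0])
E
```

```text
turnz 0.0 shift [ 47.9 103.  -33.2] pos [406.1 540.6 166.8] yaw -94.0 tilt 0.04 t 38.65
tray (array([632.9, -11.1]), array([178. ,  94.4]), 78.3) pan (array([548.8, 290. ]), array([123.7,  96.3]), 85.5) dish ((559.8496704101562, -293.488037109375), (116.30709838867188, 122.49420928955078), 101.78392791748047)
```

View pics/scene2.png

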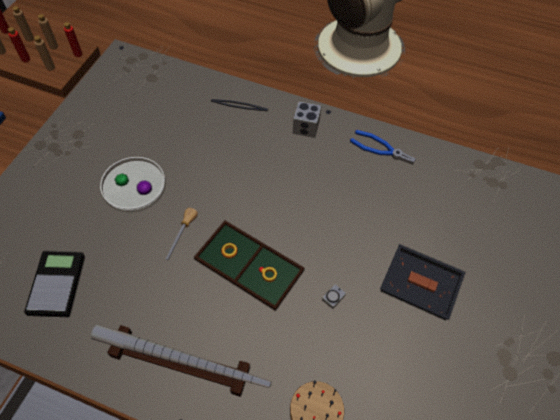

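All five pieces are placed: gems at (121,180) and (144,187), rings at (229,250) and (269,273), copper at (423,281). The loupe and graver are undisturbed, and the dish, tray and pan have not moved. Handing in.

```bash
python3 -c "
from bench import *
print(job_done())"
```

```text
the job is handed in; nothing more can be done
None
```

I handed the job in at about 39 s: both gems are in the dish, one ring is in each tray bay, and the copper offcut is in the pan; in the last pictures the loupe, graver, dish, tray and pan look unmoved, but no verdict came back.

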